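# Find the unlocked locker panel and push it open

### The job

Only one of the four identical panels on top of the grey vial locker is unlocked. Press the dark pad at the back of each panel gently with a fingertip until you find the one that rocks, then push the raised front edge of that panel over to the back until the panel leans back past upright and stays there. Do not grip or lift anything, and leave the things standing around the locker where they are.

Things in the scene. Friction and masses are not known exactly. Their poses are not given: they have to be found in the camera images.
- locker: Grey vial locker fixed to the worktop: box 150 mm deep (its x), 340 wide (its y), 80 high, with four identical white panels in a row, flush with its top. Origin: centre of the underside; +x to its back, away from the robot, +y to the robot's left. Panel middles at y = +120, +40, -40, -120 mm; level axles along y at x = +12, z = 77 mm; each panel 108 mm long, 66 wide, 6 thick.
- panel_0 (a joint): Angle of the leftmost panel (rad): 0 shut; grows as the tail behind the axle goes down and the front part comes up and over to the back; 1.57 upright, 2.2 the stop, leaning back. If unlocked, 2 to 5 N on its pad tips it and it stays at any angle it is left (friction hinge; about 1 N at the front edge moves it on); if locked, it stands firm: a springy catch, under 2 mm (0.06 rad) at 10 N.
- panel_1 (a joint): Angle of the second from the left panel (rad): 0 shut; grows as the tail behind the axle goes down and the front part comes up and over to the back; 1.57 upright, 2.2 the stop, leaning back. If unlocked, 2 to 5 N on its pad tips it and it stays at any angle it is left (friction hinge; about 1 N at the front edge moves it on); if locked, it stands firm: a springy catch, under 2 mm (0.06 rad) at 10 N.
- panel_2 (a joint): Angle of the third from the left panel (rad): 0 shut; grows as the tail behind the axle goes down and the front part comes up and over to the back; 1.57 upright, 2.2 the stop, leaning back. If unlocked, 2 to 5 N on its pad tips it and it stays at any angle it is left (friction hinge; about 1 N at the front edge moves it on); if locked, it stands firm: a springy catch, under 2 mm (0.06 rad) at 10 N.
- panel_3 (a joint): Angle of the rightmost panel (rad): 0 shut; grows as the tail behind the axle goes down and the front part comes up and over to the back; 1.57 upright, 2.2 the stop, leaning back. If unlocked, 2 to 5 N on its pad tips it and it stays at any angle it is left (friction hinge; about 1 N at the front edge moves it on); if locked, it stands firm: a springy catch, under 2 mm (0.06 rad) at 10 N.
- pad_0 (a point): Centre, on the upper face, of the round dark pad (22 mm across) on the leftmost panel's tail; moves with the panel. It is 26 mm behind the axle; the tail ends 42 mm behind it. The open well below is 70 mm wide, ends 45 mm behind the axle and is free for a fingertip to 30 mm under the top face. Pressing in front of the axle moves no panel. Which panel is unlocked cannot be seen.
- edge_0 (a point): Middle of the front edge of the leftmost panel, half-way through its 6 mm thickness, 66 mm in front of the axle; moves with the panel. In front of the well (which ends 69 mm before the axle) is the locker's flat top. The panel is smooth plastic (friction about 0.35).
- pad_1 (a point): Centre, on the upper face, of the round dark pad (22 mm across) on the second from the left panel's tail; moves with the panel. It is 26 mm behind the axle; the tail ends 42 mm behind it. The open well below is 70 mm wide, ends 45 mm behind the axle and is free for a fingertip to 30 mm under the top face. Pressing in front of the axle moves no panel. Which panel is unlocked cannot be seen.
- edge_1 (a point): Middle of the front edge of the second from the left panel, half-way through its 6 mm thickness, 66 mm in front of the axle; moves with the panel. In front of the well (which ends 69 mm before the axle) is the locker's flat top. The panel is smooth plastic (friction about 0.35).
- pad_2 (a point): Centre, on the upper face, of the round dark pad (22 mm across) on the third from the left panel's tail; moves with the panel. It is 26 mm behind the axle; the tail ends 42 mm behind it. The open well below is 70 mm wide, ends 45 mm behind the axle and is free for a fingertip to 30 mm under the top face. Pressing in front of the axle moves no panel. Which panel is unlocked cannot be seen.
- edge_2 (a point): Middle of the front edge of the third from the left panel, half-way through its 6 mm thickness, 66 mm in front of the axle; moves with the panel. In front of the well (which ends 69 mm before the axle) is the locker's flat top. The panel is smooth plastic (friction about 0.35).
- pad_3 (a point): Centre, on the upper face, of the round dark pad (22 mm across) on the rightmost panel's tail; moves with the panel. It is 26 mm behind the axle; the tail ends 42 mm behind it. The open well below is 70 mm wide, ends 45 mm behind the axle and is free for a fingertip to 30 mm under the top face. Pressing in front of the axle moves no panel. Which panel is unlocked cannot be seen.
- edge_3 (a point): Middle of the front edge of the rightmost panel, half-way through its 6 mm thickness, 66 mm in front of the axle; moves with the panel. In front of the well (which ends 69 mm before the axle) is the locker's flat top. The panel is smooth plastic (friction about 0.35).
- yellow_dropper: Small white dropper bottle with a yellow cap, 33 mm across, 72 mm tall, loose, standing near the locker; a bystander. Origin: centre of its underside.
- red_vial: Small vial with a red cap, 22 mm across, 36 mm tall, loose, standing near the locker; a bystander. Origin: centre of its underside.
- petri: Petri dish with lid, 89 mm across, 16 mm tall, loose, standing near the locker; a bystander. Origin: centre of its underside.
- slides: Flat white box of glass slides, 58 x 80 x 24 mm, loose, standing near the locker; a bystander. Origin: centre of its underside.
- small_beaker: Small glass beaker, 58 mm across, 70 mm tall, loose, standing near the locker; a bystander. Origin: centre of its underside.

How it is judged:
On the way:
1. the unlocked panel rocks: its tail is pressed down and its front edge comes up, still short of upright ((value of joint panel_0 between 0.2 and 1.3 rad or value of joint panel_1 between 0.2 and 1.3 rad or value of joint panel_2 between 0.2 and 1.3 rad or value of joint panel_3 between 0.2 and 1.3 rad)), for 0.2 s.
At the end, for the whole second after the job is handed in: One panel stands open past upright (more than 1.62 rad) and is at rest, and the five things round the locker are within 25 mm of where they were (value of joint any of panel_0, panel_1, panel_2, panel_3 above 1.62 rad and velocity of joint panel_0 between -0.05 and 0.05 rad/s and velocity of joint panel_1 between -0.05 and 0.05 rad/s and velocity of joint panel_2 between -0.05 and 0.05 rad/s and velocity of joint panel_3 between -0.05 and 0.05 rad/s and distance of each of yellow_dropper, red_vial, petri, slides, small_beaker from where it was at the start of the episode below 0.025 m); the robot touches nothing.
It fails at once if the locker or a panel is gripped, or pressed or pushed hard (more than 45 N) (contact force between any of the fingers, the arm and locker above 45 N).
It fails at once if a thing beside the locker is knocked, carried or lifted (moved more than 25 mm) (distance of any of yellow_dropper, red_vial, petri, slides, small_beaker from where it was at the start of the episode above 0.025 m).
It also fails if it takes over 54 s, if anything falls off the work surface, if the arm or the gripper's body presses on something with over 40 N, if the wrist force passes 120 N, or if a joint passes its speed limit or range.

### The arm

A 6-joint arm with a two-finger parallel gripper is mounted at the origin on a cart in front of the work surface, level with it; the furniture and walls round the work are solid. World frame = base frame: x ahead of the robot, y to its left, z up, the work surface at z = 0. Lengths are in m, angles in rad, forces in N, time in s.
With the tool pointing down it reaches from about 0.3 to 0.775 m from the base axis. Payload 14.6 kg.
Tool frame: the origin (TCP) lies on the centre line of the jaws, within the pads' length; the fingertips stand bot.nose_length ahead of it and the grasp point (between the pads) lies 8 mm behind it (bot.nose_length is the distance from the TCP to the fingertips, in m); x points along the fingers, z is the direction in which the jaws open and shut, and the axes are right-handed (so a half turn about x gives the same grasp; the last joint's range is limited). The gripper opens to 94 mm and grips with 3 to 60 N. Pads are 16 mm wide; open, the fingers measure 119 mm over their backs; the gripper's body (75 mm by 177 mm) begins 78 mm behind the grasp point.
Start: joints at [1.063, 0.3, 1.521, -0, 1.321, -0.067], TCP at [0.235, 0.497, 0.216] pointing down, gripper open.
Joint ranges: [-3.03, 3.03], [-0.79, 2.21], [0.23, 2.52], [-1.04, 4.18], [0, 3.07], [-2.55, 2.55]. Speed limits (rad/s): [2.22, 2.22, 2.57, 3.14, 3.14, 3.14].

### API

Orientations are given as a rotation vector (axis times angle).
In Python, from bench import bot, imaging, finish_job gives the robot as it stands.
- The arm moves only by the tool apply_moves, never from a script. Its argument "increments" is a list of rows, each an object of numbers: "tx", "ty", "tz": the shift along the world's x, y, z as a fraction of full scale; "yaw": the turn about the world's z as a fraction of full scale; "fingers": the gripper command: -1 is fully open, 1 is shut, values between are in proportion. In form: [{"tx": .., "ty": .., "tz": .., "yaw": .., "fingers": ..}, ...]. A call has 1 to 20 rows; each row is the pose to reach, as a shift and turn from the pose measured when the call began, turning the shorter way round; what a row does not reach only later rows make up. Full scale, the value 1, is 100 mm for a shift and 360 degrees for a turn. A row lasts 1/10 s, in which the tool goes at most 50 mm and 8.59 degrees, less where a joint would pass 70% of its speed; a pose out of reach is approached as far as the arm can. A call with a number of a shift or a turn outside -1 to 1 is refused whole. A call with a gripper value outside its range is refused whole. The fingers move at their own pace and stop on an object; "squeeze" is the grip in N (left out, the last holds). Time passes only in rows, so rows that repeat a pose let the fingers close. It gives the time, the measured TCP pose, the force and the opening at its end, in the units of the state.
- bot.read_state(): the state, without advancing time (a new reading comes with each control period).
- imaging.get_image(name): name is "scene" or "top" or "wrist"; returns a dict with "img" (384x512x3 uint8, red, green, blue), "intrinsics" (3x3 intrinsics, pixels), "distortion" ([k1, k2, p1, p2, k3] as OpenCV has them; the pictures are not rectified), "world_to_cam" (4x4, takes a point from world to camera coordinates). Camera axes: x right, y up, looking along -z (the intrinsics and any distortion apply to the point x, -y, -z); pixel columns grow to the right and rows downward; lengths in m; the calibration is good to about 2 mm. A picture is of the moment at which its call begins. There is no depth.
- finish_job(): hands the job in, once; it reports no verdict.
The state is a dict: "t": time; "joint_positions": joint angles; "qd": joint speeds; "effort": joint torques, N m; "ee_pos": TCP position; "tool_rot": TCP orientation; "ft_force": force on the tool from outside, world axes, zero at the start; "torque": the same for the moment, N m; "finger_gap": opening from 0.0 (shut) to 1.0 (fully open).
Only numpy, scipy, OpenCV 4.12 (cv2) and the standard library are available. Lean on these libraries where they do the work, as an engineer would, in place of code of your own. Each camera call takes 0.05 s, during which the arm holds its last target.

## Working session

There is one attempt and no reset: what is moved stays moved. The work goes in short steps, Python scripts to look and compute and a tool call to move; the robot and the scene stay as the last step left them, time stands still between calls to the robot, and variables do not carry over. Pictures are saved under pics/ and viewed, and the job is handed in when it is done.

Besides the shell and the picture viewer there is one more tool, called after "Request:" in YAML: its name, and indented under it one key for each argument. apply_moves: Moves the arm, as the interface text tells. Shift numbers are shares of 100 mm and turn numbers shares of 360 degrees, none past 1 either way. Its arguments: {"type":"object","properties":{"increments":{"type":"array","items":{"type":"object","properties":{"tx":{"type":"number"},"ty":{"type":"number"},"tz":{"type":"number"},"yaw":{"type":"number"},"fingers":{"type":"number"}}}},"squeeze":{"type":"number"}},"required":["increments"]}

```bash
mkdir -p pics; ls
python3 - <<'E'
from bench import bot, imaging
import cv2
print(bot.read_state()); print(bot.nose_length)
for n in ["scene","top","wrist"]:
    d=imaging.get_image(n)
    cv2.imwrite(f"pics/{n}0.png",d["img"][:,:,::-1])
    print(n,d["intrinsics"].tolist(),list(d["distortion"]),d["world_to_cam"].round(4).tolist())
E
```

```text
pics
{'t': 0.0, 'joint_positions': array([ 1.06342135e+00,  3.00448484e-01,  1.52161613e+00, -3.64762029e-05,
        1.32067675e+00, -6.65934753e-02]), 'qd': array([ 0.00244393,  0.00064202, -0.00045117,  0.00198625,  0.00026999,
        0.00049944]), 'effort': array([ 5.68744736e-05, -5.31811738e+01, -3.52733445e+01,  7.08298758e-02,
        2.44007679e-02, -1.18161383e-04]), 'ee_pos': array([0.23453699, 0.49719943, 0.2158839 ]), 'tool_rot': array([-0.87930199,  1.3870764 ,  0.87834974]), 'ft_force': array([-0.49607686, -0.02793826, -0.45152034]), 'torque': array([-0.07436236, -0.02761364, -0.02526987]), 'finger_gap': 0.9997721533572919}
0.011
scene [[476.5076941607493, 0.0, 256.2366752788417], [0.0, 476.5076941607493, 193.12213306932918], [0.0, 0.0, 1.0]] [np.float64(-0.1836760664816571), np.float64(0.0), np.float64(0.0), np.float64(0.0), np.float64(0.0)] [[0.4481, -0.8939, 0.0118, -0.2894], [0.5354, 0.2789, 0.7972, -0.35], [-0.7159, -0.3509, 0.6036, -0.7564], [0.0, 0.0, 0.0, 1.0]]
top [[365.92921483409464, 0.0, 258.2334347755185], [0.0, 365.92921483409464, 192.42077646435098], [0.0, 0.0, 1.0]] [np.float64(-0.09990943021433844), np.float64(0.0), np.float64(0.0), np.float64(0.0), np.float64(0.0)] [[-0.0208, -0.9997, -0.0153, -0.0321], [0.9873, -0.0229, 0.157, -0.5579], [-0.1573, -0.0118, 0.9875, -0.9608], [0.0, 0.0, 0.0, 1.0]]
wrist [[266.1521164955522, 0.0, 257.63800937748243], [0.0, 266.1521164955522, 187.68902987268334], [0.0, 0.0, 1.0]] [np.float64(-0.05866328641070897), np.float64(0.0), np.float64(0.0), np.float64(0.0), np.float64(0.0)] [[0.4271, 0.9042, 0.0, -0.549], [-0.8683, 0.4101, -0.2791, 0.0281], [-0.2524, 0.1191, 0.9603, -0.3918], [0.0, 0.0, 0.0, 1.0]]
```

View pics/scene0.png

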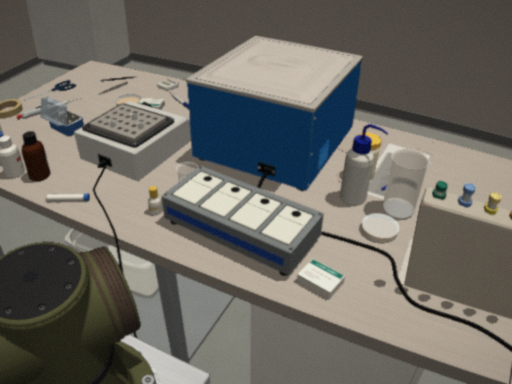

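View pics/top0.png

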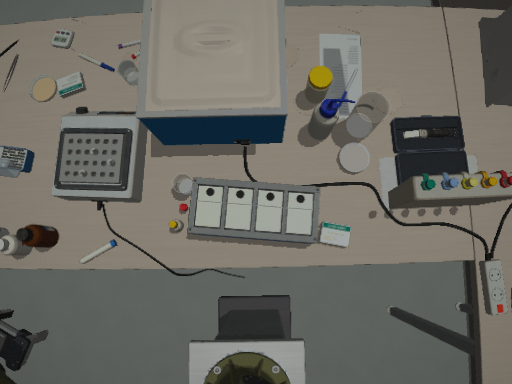

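The top view shows the locker at about (255,210), with dark pads near (210,192), (240,195), (270,197), (300,199). The beaker is at (182,185), the red vial at (183,208), the dropper at (175,225), the slides at (335,234) and the petri dish at (353,157). Next I'll measure them.

```bash
cat > h.py <<'E'
import numpy as np, cv2
from bench import bot, imaging
def ray(d,px):
    K=np.array(d["intrinsics"]);D=np.array(d["distortion"],float)
    u=cv2.undistortPoints(np.array(px,float).reshape(-1,1,2),K,D).reshape(-1,2)
    T=np.array(d["world_to_cam"]);R=T[:3,:3];c=-R.T@T[:3,3]
    v=np.c_[u[:,0],-u[:,1],-np.ones(len(u))]@R
    return c,v
def toz(d,px,z):
    c,v=ray(d,px); s=(z-c[2])/v[:,2]; return c+v*s[:,None]
def proj(d,P):
    K=np.array(d["intrinsics"]);D=np.array(d["distortion"],float);T=np.array(d["world_to_cam"])
    p=np.atleast_2d(P)@T[:3,:3].T+T[:3,3]; p=p*[1,-1,-1]
    return cv2.projectPoints(p,np.zeros(3),np.zeros(3),K,D)[0].reshape(-1,2)
E
python3 - <<'E'
from h import *
for n in ["top","scene"]:
    d=imaging.get_image(n); im=d["img"]
    g=im.max(2)
    m=(g<70).astype(np.uint8)
    k,l,st,ce=cv2.connectedComponentsWithStats(m)
    px=[]
    for i in range(1,k):
        if 20<st[i,4]<200:
            P=toz(d,[ce[i]],0.08)[0]
            if .3<P[0]<.8 and abs(P[1])<.35: print(n,ce[i].round(1),st[i],P.round(4))
    s=3
    x0,y0=(150,130) if n=="top" else (130,130)
    cv2.imwrite(f"pics/{n}_c.png",cv2.resize(im[y0:y0+170,x0:x0+240,::-1],None,fx=s,fy=s,interpolation=cv2.INTER_CUBIC))
E
```

```text
top [331.4 103.6] [327 101  14   7  34] [ 0.7958 -0.2527  0.08  ]
top [366.3 106.1] [358 105  15   5  26] [ 0.7871 -0.3499  0.08  ]
top [325.4 113.8] [319 106  17  13  82] [ 0.7661 -0.2344  0.08  ]
top [246.6 164.1] [243 146  14  36 113] [ 0.6289 -0.0151  0.08  ]
top [210.9 185.1] [198 184  26   5  33] [0.5739 0.0807 0.08  ]
top [240.  187.2] [228 186  26   4  34] [0.5664 0.0033 0.08  ]
top [209.8 191.5] [206 188   8   8  42] [0.5569 0.0838 0.08  ]
top [270.8 189.6] [258 188  26   4  32] [ 0.5582 -0.0783  0.08  ]
top [239.7 193.8] [236 190   8   8  43] [0.5487 0.0044 0.08  ]
top [300.4 191.8] [288 191  26   3  31] [ 0.5503 -0.1564  0.08  ]
top [269.8 196.1] [267 193   7   7  42] [ 0.5408 -0.0752  0.08  ]
top [300.  198.4] [297 195   7   8  43] [ 0.5327 -0.1547  0.08  ]
scene [264.5 200.8] [261 199   8   4  22] [ 0.5402 -0.0727  0.08  ]
scene [295.9 213.4] [293 212   7   4  25] [ 0.5316 -0.1527  0.08  ]
```

View pics/top_c.png

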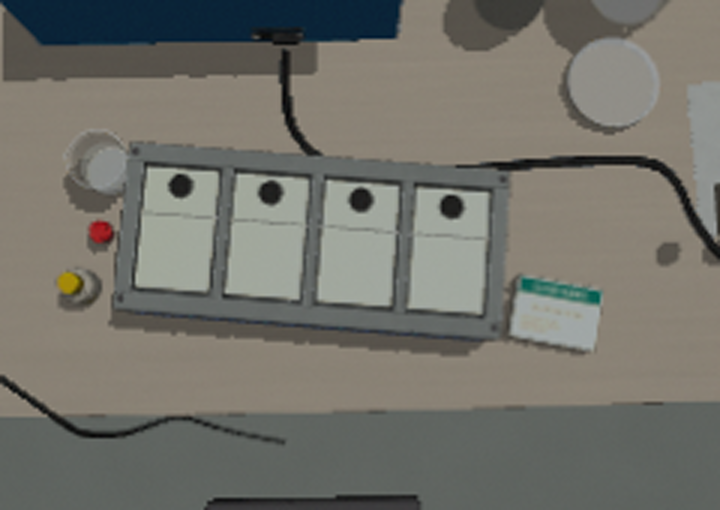

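View pics/scene_c.png

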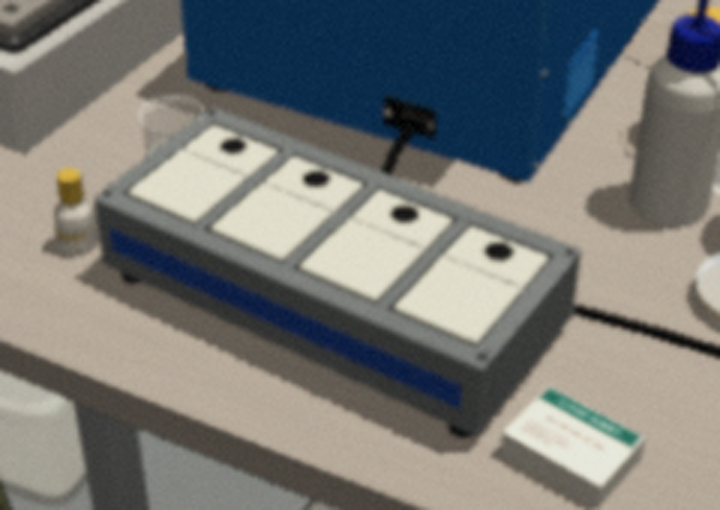

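Run:
```python
from h import *
from scipy.spatial.transform import Rotation as R
s=bot.read_state()
M=R.from_rotvec(s["tool_rot"]).as_matrix(); print(M.round(3)); 
d=imaging.get_image("top")
z=M[:,2]; print("jaw axis az deg",np.degrees(np.arctan2(z[1],z[0])))
P=np.array([[.5569,.0838],[.5487,.0044],[.5408,-.0752],[.5327,-.1547]])
ey=(P[0]-P[3]);ey/=np.linalg.norm(ey);ex=np.array([ey[1],-ey[0]]);print(ex,ey,np.degrees(np.arctan2(ex[1],ex[0])))
o=P.mean(0)-ex*.038; print("origin",o)
print("axles",o+ex*.012)
corners=[(sx*.075,sy*.17) for sx in(-1,1) for sy in (-1,1)]
print("cornpx",[proj(d,[*(o+ex*a+ey*b),.08])[0].round(0).tolist() for a,b in corners])
print("box front bottom",toz(d,[[150,146],[280,143]],0).round(3))
ds=imaging.get_image("scene")
print("box front bottom scene",toz(ds,[[193,158],[304,188]],0).round(3))
print("box front top (x,y at its z?)",[toz(d,[[146,118],[284,116]],h).round(3).tolist() for h in (.2,.25,.3)])
print("blue bottle cap",toz(d,[[325,117]],.2).round(3),"brown",toz(d,[[40,235]],.1),"rack corners",toz(d,[[140,200],[140,118]],.08))
```

```text
[[-0.    -0.904  0.427]
 [-0.     0.427  0.904]
 [-1.     0.    -0.   ]]
jaw axis az deg 64.74582803497978
[ 0.99489158 -0.10094917] [0.10094917 0.99489158] -5.793830347867317
origin [ 0.50696912 -0.03158893]
axles [ 0.51890782 -0.03280032]
cornpx [[316.0, 243.0], [187.0, 232.0], [320.0, 186.0], [193.0, 176.0]]
box front bottom [[ 0.711  0.275  0.   ]
 [ 0.709 -0.111  0.   ]]
box front bottom scene [[ 0.717  0.237  0.   ]
 [ 0.73  -0.098 -0.   ]]
box front top (x,y at its z?) [[[0.722, 0.223, 0.2], [0.717, -0.112, 0.2]], [[0.703, 0.207, 0.25], [0.698, -0.109, 0.25]], [[0.684, 0.19, 0.3], [0.679, -0.105, 0.3]]]
blue bottle cap [[ 0.712 -0.211  0.2  ]] brown [[0.44647072 0.54038202 0.1       ]] rack corners [[0.5381024  0.27224085 0.08      ]
 [0.76926778 0.28079058 0.08      ]]
```

Request:
apply_moves:
  increments:
    - {"tx": 0.27, "ty": -0.33, "yaw": 0.02, "fingers": 1}
    - {"tx": 0.54, "ty": -0.67, "yaw": 0.04, "fingers": 1}
    - {"tx": 0.8, "ty": -1, "yaw": 0.054, "fingers": 1}
    - {"tx": 0.8, "ty": -1, "yaw": 0.054, "fingers": 1}
  squeeze: 10

```text
$.increments[0]: bad value
```

Request:
apply_moves:
  increments:
    - {"tx": 0.27, "ty": -0.33, "tz": 0.0, "yaw": 0.02, "fingers": 1.0}
    - {"tx": 0.54, "ty": -0.67, "tz": 0.0, "yaw": 0.04, "fingers": 1.0}
    - {"tx": 0.8, "ty": -1.0, "tz": 0.0, "yaw": 0.054, "fingers": 1.0}
    - {"tx": 0.8, "ty": -1.0, "tz": 0.0, "yaw": 0.054, "fingers": 1.0}
  squeeze: 10

```text
t: 0.75
ee_pos: [0.3168, 0.3946, 0.2165]
tool_rot: [-1.135, 1.256, 1.133]
ft_force: [-0.2, -0.0, -0.3]
finger_gap: 0.695
```

Request:
apply_moves:
  increments:
    - {"tx": 0.27, "ty": -0.33, "tz": 0.0, "yaw": 0.0, "fingers": 1.0}
    - {"tx": 0.54, "ty": -0.67, "tz": 0.0, "yaw": 0.0, "fingers": 1.0}
    - {"tx": 0.8, "ty": -1.0, "tz": 0.0, "yaw": 0.0, "fingers": 1.0}
    - {"tx": 0.8, "ty": -1.0, "tz": 0.0, "yaw": 0.0, "fingers": 1.0}

```text
t: 1.15
ee_pos: [0.3988, 0.2922, 0.2165]
tool_rot: [-1.132, 1.258, 1.13]
ft_force: [-0.3, -0.3, -0.0]
finger_gap: 0.353
```

Request:
apply_moves:
  increments:
    - {"tx": 0.27, "ty": -0.33, "tz": 0.0, "yaw": 0.0, "fingers": 1.0}
    - {"tx": 0.54, "ty": -0.67, "tz": 0.0, "yaw": 0.0, "fingers": 1.0}
    - {"tx": 0.8, "ty": -1.0, "tz": 0.0, "yaw": 0.0, "fingers": 1.0}
    - {"tx": 0.8, "ty": -1.0, "tz": 0.0, "yaw": 0.0, "fingers": 1.0}

```text
t: 1.55
ee_pos: [0.4805, 0.1902, 0.2163]
tool_rot: [-1.129, 1.26, 1.126]
ft_force: [-0.8, 0.8, 0.0]
finger_gap: 0.024
```

Request:
apply_moves:
  increments:
    - {"tx": 0.27, "ty": -0.33, "tz": -0.1, "yaw": 0.0, "fingers": 1.0}
    - {"tx": 0.54, "ty": -0.67, "tz": -0.3, "yaw": 0.0, "fingers": 1.0}
    - {"tx": 0.8, "ty": -1.0, "tz": -0.5, "yaw": 0.0, "fingers": 1.0}
    - {"tx": 0.8, "ty": -1.0, "tz": -0.5, "yaw": 0.0, "fingers": 1.0}

```text
t: 1.95
ee_pos: [0.561, 0.0884, 0.1631]
tool_rot: [-1.125, 1.265, 1.126]
ft_force: [0.3, 0.9, 0.7]
finger_gap: 0.005
```

Run:
```python
from h import *
from scipy.spatial.transform import Rotation as R
s=bot.read_state()
z=R.from_rotvec(s["tool_rot"]).as_matrix()[:,2]
print(s["t"],s["ee_pos"],s["ft_force"],s["finger_gap"],s["joint_positions"].round(3),"jaw az",np.degrees(np.arctan2(z[1],z[0])))
```

```text
1.95 [0.56098038 0.08843969 0.1631445 ] [0.29567828 0.88494196 0.69958121] 0.005370027220028223 [ 0.093  0.389  1.53  -0.002  1.227 -1.364] jaw az 83.49205104385831
```

Request:
apply_moves:
  increments:
    - {"tx": -0.04, "ty": -0.04, "tz": -0.3, "yaw": 0.0, "fingers": 1.0}
    - {"tx": -0.04, "ty": -0.04, "tz": -0.55, "yaw": 0.0, "fingers": 1.0}
    - {"tx": -0.04, "ty": -0.04, "tz": -0.66, "yaw": 0.0, "fingers": 1.0}
    - {"tx": -0.04, "ty": -0.04, "tz": -0.66, "yaw": 0.0, "fingers": 1.0}
    - {"tx": -0.04, "ty": -0.04, "tz": -0.66, "yaw": 0.0, "fingers": 1.0}

```text
t: 2.45
ee_pos: [0.5574, 0.0854, 0.0984]
tool_rot: [-1.126, 1.263, 1.126]
ft_force: [0.3, -0.2, 0.6]
finger_gap: 0.006
```

Run:
```python
from h import *
s=bot.read_state()
print(s["t"],s["ee_pos"],s["ft_force"])
d=imaging.get_image("scene");cv2.imwrite("pics/s1.png",cv2.resize(d["img"][90:290,130:370,::-1],None,fx=3,fy=3,interpolation=cv2.INTER_CUBIC))
d=imaging.get_image("wrist");cv2.imwrite("pics/w1.png",d["img"][:,:,::-1])
```

```text
2.45 [0.55739701 0.08538476 0.09842208] [ 0.26111583 -0.23827087  0.59041412]
```

View pics/s1.png

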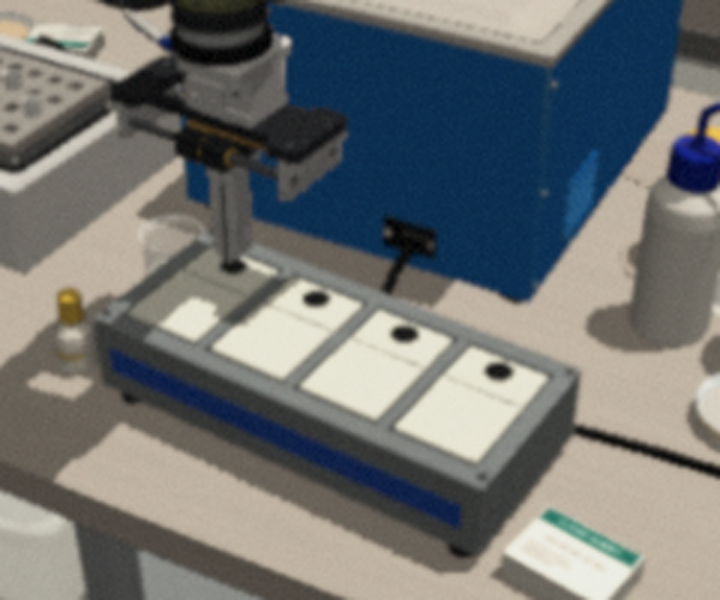

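View pics/w1.png

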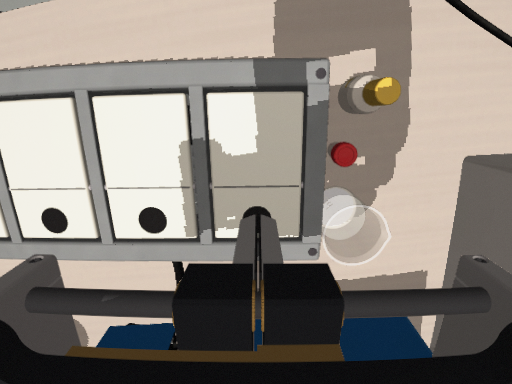

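The fingertip is right above pad 0: about (232,265) in the scene crop and (257,215) in the wrist view. I'll press gently.

Request:
apply_moves:
  increments:
    - {"tx": 0.0, "ty": 0.0, "tz": -0.04, "yaw": 0.0, "fingers": 1.0}
    - {"tx": 0.0, "ty": 0.0, "tz": -0.06, "yaw": 0.0, "fingers": 1.0}
    - {"tx": 0.0, "ty": 0.0, "tz": -0.08, "yaw": 0.0, "fingers": 1.0}
    - {"tx": 0.0, "ty": 0.0, "tz": -0.09, "yaw": 0.0, "fingers": 1.0}
    - {"tx": 0.0, "ty": 0.0, "tz": -0.09, "yaw": 0.0, "fingers": 1.0}

```text
t: 3.05
ee_pos: [0.5578, 0.085, 0.0902]
tool_rot: [-1.126, 1.262, 1.125]
ft_force: [-2.3, -0.4, 7.4]
finger_gap: 0.008
```

Request:
apply_moves:
  increments:
    - {"tx": 0.0, "ty": 0.0, "tz": -0.01, "yaw": 0.0, "fingers": 1.0}
    - {"tx": 0.0, "ty": 0.0, "tz": -0.015, "yaw": 0.0, "fingers": 1.0}
    - {"tx": 0.0, "ty": 0.0, "tz": -0.015, "yaw": 0.0, "fingers": 1.0}

```text
t: 3.35
ee_pos: [0.558, 0.085, 0.0898]
tool_rot: [-1.126, 1.262, 1.124]
ft_force: [-5.5, -0.5, 12.6]
finger_gap: 0.007
```

Pad 0 took 12.6 N with almost no travel, so panel 0 is locked. Next is pad 1.

Request:
apply_moves:
  increments:
    - {"tx": 0.0, "ty": 0.0, "tz": 0.15, "yaw": 0.0, "fingers": 1.0}
    - {"tx": -0.04, "ty": -0.4, "tz": 0.15, "yaw": 0.0, "fingers": 1.0}
    - {"tx": -0.09, "ty": -0.8, "tz": 0.15, "yaw": 0.0, "fingers": 1.0}
    - {"tx": -0.09, "ty": -0.8, "tz": 0.1, "yaw": 0.0, "fingers": 1.0}
    - {"tx": -0.09, "ty": -0.8, "tz": 0.08, "yaw": 0.0, "fingers": 1.0}
    - {"tx": -0.09, "ty": -0.8, "tz": 0.08, "yaw": 0.0, "fingers": 1.0}

```text
t: 3.95
ee_pos: [0.5489, 0.0057, 0.0974]
tool_rot: [-1.126, 1.262, 1.125]
ft_force: [0.3, 0.1, 0.9]
finger_gap: 0.004
```

Request:
apply_moves:
  increments:
    - {"tx": 0.0, "ty": 0.0, "tz": -0.04, "yaw": 0.0, "fingers": 1.0}
    - {"tx": 0.0, "ty": 0.0, "tz": -0.06, "yaw": 0.0, "fingers": 1.0}
    - {"tx": 0.0, "ty": 0.0, "tz": -0.075, "yaw": 0.0, "fingers": 1.0}
    - {"tx": 0.0, "ty": 0.0, "tz": -0.08, "yaw": 0.0, "fingers": 1.0}
    - {"tx": 0.0, "ty": 0.0, "tz": -0.08, "yaw": 0.0, "fingers": 1.0}

```text
t: 4.45
ee_pos: [0.549, 0.0059, 0.0895]
tool_rot: [-1.126, 1.261, 1.125]
ft_force: [-0.8, 0.9, 1.6]
finger_gap: 0.008
```

Request:
apply_moves:
  increments:
    - {"tx": 0.0, "ty": 0.0, "tz": -0.01, "yaw": 0.0, "fingers": 1.0}
    - {"tx": 0.0, "ty": 0.0, "tz": -0.02, "yaw": 0.0, "fingers": 1.0}
    - {"tx": 0.0, "ty": 0.0, "tz": -0.02, "yaw": 0.0, "fingers": 1.0}

```text
t: 4.75
ee_pos: [0.549, 0.0058, 0.0874]
tool_rot: [-1.126, 1.261, 1.125]
ft_force: [-0.2, 0.1, 3.5]
finger_gap: 0.007
```

The tip is 3 mm below the top at only 3.5 N, so panel 1 yields. I'll press further.

Request:
apply_moves:
  increments:
    - {"tx": 0.0, "ty": 0.0, "tz": -0.015, "yaw": 0.0, "fingers": 1.0}
    - {"tx": 0.0, "ty": 0.0, "tz": -0.03, "yaw": 0.0, "fingers": 1.0}
    - {"tx": 0.0, "ty": 0.0, "tz": -0.045, "yaw": 0.0, "fingers": 1.0}
    - {"tx": 0.0, "ty": 0.0, "tz": -0.05, "yaw": 0.0, "fingers": 1.0}

```text
t: 5.15
ee_pos: [0.5489, 0.0058, 0.0822]
tool_rot: [-1.126, 1.262, 1.125]
ft_force: [-0.3, 0.1, 3.3]
finger_gap: 0.001
```

Request:
apply_moves:
  increments:
    - {"tx": 0.0, "ty": 0.0, "tz": -0.03, "yaw": 0.0, "fingers": 1.0}
    - {"tx": 0.0, "ty": 0.0, "tz": -0.06, "yaw": 0.0, "fingers": 1.0}
    - {"tx": 0.0, "ty": 0.0, "tz": -0.09, "yaw": 0.0, "fingers": 1.0}
    - {"tx": 0.0, "ty": 0.0, "tz": -0.12, "yaw": 0.0, "fingers": 1.0}
    - {"tx": 0.0, "ty": 0.0, "tz": -0.14, "yaw": 0.0, "fingers": 1.0}
    - {"tx": 0.0, "ty": 0.0, "tz": -0.14, "yaw": 0.0, "fingers": 1.0}
    - {"tx": 0.0, "ty": 0.0, "tz": -0.14, "yaw": 0.0, "fingers": 1.0}

```text
t: 5.85
ee_pos: [0.5488, 0.0058, 0.068]
tool_rot: [-1.126, 1.262, 1.126]
ft_force: [1.0, -0.2, 0.3]
finger_gap: 0.006
```

Run:
```python
from h import *
d=imaging.get_image("scene");cv2.imwrite("pics/s2.png",cv2.resize(d["img"][90:290,130:370,::-1],None,fx=3,fy=3,interpolation=cv2.INTER_CUBIC))
```

```text
(no output)
```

View pics/s2.png

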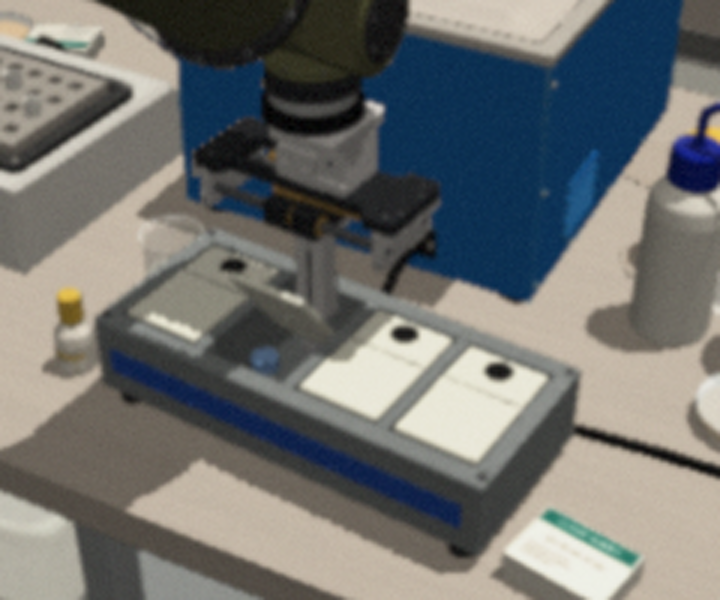

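Panel 1 has rocked: its front edge runs from about (240,282) to (325,340) in the crop, roughly 0.8 rad. I'll rise, go round to the front, and push it over.

Request:
apply_moves:
  increments:
    - {"tx": 0.0, "ty": 0.0, "tz": 0.2, "yaw": 0.0, "fingers": 1.0}
    - {"tx": 0.0, "ty": 0.0, "tz": 0.6, "yaw": 0.0, "fingers": 1.0}
    - {"tx": 0.0, "ty": 0.0, "tz": 1.0, "yaw": 0.0, "fingers": 1.0}
    - {"tx": 0.0, "ty": 0.0, "tz": 1.0, "yaw": 0.0, "fingers": 1.0}
    - {"tx": 0.0, "ty": 0.0, "tz": 1.0, "yaw": 0.0, "fingers": 1.0}

```text
t: 6.4
ee_pos: [0.5487, 0.0058, 0.1682]
tool_rot: [-1.127, 1.261, 1.125]
ft_force: [0.5, -0.7, -1.1]
finger_gap: 0.004
```

Request:
apply_moves:
  increments:
    - {"tx": 0.0, "ty": 0.0, "tz": 0.15, "yaw": 0.0, "fingers": 1.0}
    - {"tx": -0.3, "ty": 0.03, "tz": 0.15, "yaw": 0.0, "fingers": 1.0}
    - {"tx": -0.6, "ty": 0.06, "tz": 0.15, "yaw": 0.0, "fingers": 1.0}
    - {"tx": -1.0, "ty": 0.1, "tz": 0.15, "yaw": 0.0, "fingers": 1.0}
    - {"tx": -1.0, "ty": 0.1, "tz": 0.15, "yaw": 0.0, "fingers": 1.0}

```text
t: 6.9
ee_pos: [0.4448, 0.0162, 0.1814]
tool_rot: [-1.125, 1.264, 1.128]
ft_force: [0.7, 0.2, -0.3]
finger_gap: 0.01
```

Run:
```python
from h import *
s=bot.read_state();print(s["t"],s["ee_pos"],s["ft_force"])
d=imaging.get_image("scene");a=cv2.resize(d["img"][90:290,130:370,::-1],None,fx=3,fy=3,interpolation=cv2.INTER_CUBIC)
cv2.imwrite("pics/s3.png",a)
d=imaging.get_image("wrist");cv2.imwrite("pics/w3.png",d["img"][:,:,::-1])
```

```text
6.9 [0.4448435  0.01623436 0.18144999] [ 0.67057852  0.15065493 -0.32587389]
```

View pics/s3.png

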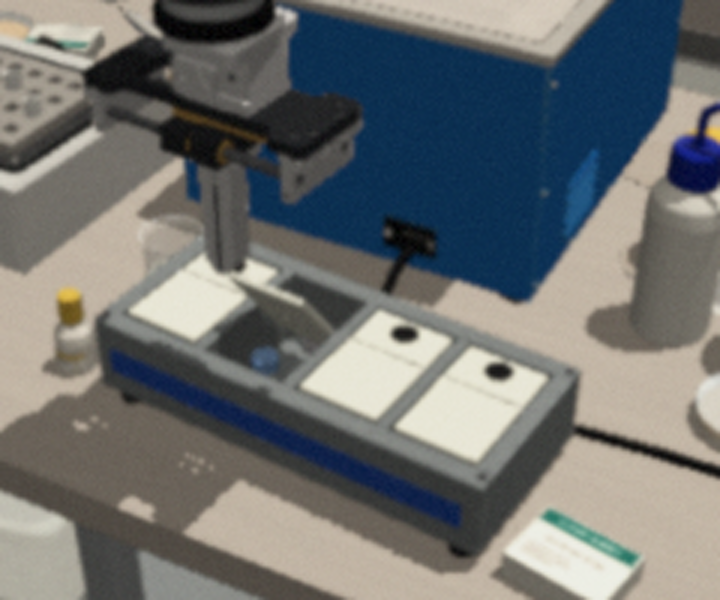

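View pics/w3.png

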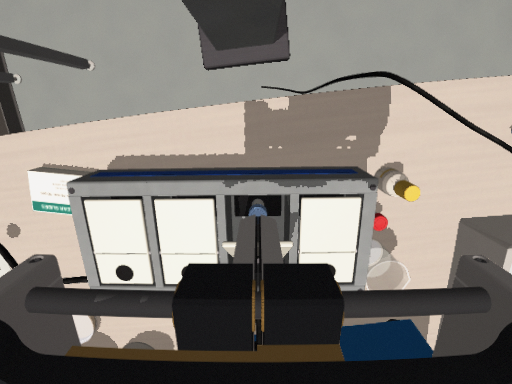

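Run:
```python
from h import *
d=imaging.get_image("scene")
ex=np.array([.9949,-.1009,0]);ey=np.array([.1009,.9949,0]);A=np.array([.5229,.0070,.077])
for th in np.arange(.6,1.6,.1):
    E=A-ex*.066*np.cos(th)+[0,0,.066*np.sin(th)]
    p=proj(d,[E+ey*.033,E-ey*.033]); print(round(th,1),((p-[130,90])*3).round(0).tolist(),E.round(3))
T=bot.read_state()["ee_pos"]-[0,0,.011]; print((proj(d,[T])[0]-[130,90])*3)
```

```text
0.6 [[218.0, 301.0], [292.0, 331.0]] [0.469 0.012 0.114]
0.7 [[221.0, 292.0], [295.0, 322.0]] [0.473 0.012 0.12 ]
0.8 [[225.0, 284.0], [299.0, 314.0]] [0.477 0.012 0.124]
0.9 [[228.0, 275.0], [303.0, 305.0]] [0.482 0.011 0.129]
1.0 [[233.0, 268.0], [307.0, 297.0]] [0.487 0.011 0.133]
1.1 [[237.0, 260.0], [311.0, 290.0]] [0.493 0.01  0.136]
1.2 [[242.0, 253.0], [316.0, 282.0]] [0.499 0.009 0.139]
1.3 [[247.0, 247.0], [321.0, 276.0]] [0.505 0.009 0.141]
1.4 [[252.0, 241.0], [326.0, 270.0]] [0.512 0.008 0.142]
1.5 [[257.0, 236.0], [331.0, 264.0]] [0.518 0.007 0.143]
[232.7325276  263.25984912]
```

The corners at about (232,276) and (302,308) match roughly 0.88 rad. I'll lower in front of the edge and start pushing.

Request:
apply_moves:
  increments:
    - {"tx": -0.05, "ty": 0.0, "tz": -0.2, "yaw": 0.0, "fingers": 1.0}
    - {"tx": -0.05, "ty": 0.0, "tz": -0.45, "yaw": 0.0, "fingers": 1.0}
    - {"tx": -0.05, "ty": 0.0, "tz": -0.62, "yaw": 0.0, "fingers": 1.0}
    - {"tx": -0.05, "ty": 0.0, "tz": -0.62, "yaw": 0.0, "fingers": 1.0}
    - {"tx": -0.05, "ty": 0.0, "tz": -0.62, "yaw": 0.0, "fingers": 1.0}

```text
t: 7.55
ee_pos: [0.4446, 0.0157, 0.1207]
tool_rot: [-1.126, 1.263, 1.126]
ft_force: [-0.2, -0.0, 0.2]
finger_gap: 0.005
```

Request:
apply_moves:
  increments:
    - {"tx": 0.1, "ty": -0.01, "tz": 0.0, "yaw": 0.0, "fingers": 1.0}
    - {"tx": 0.2, "ty": -0.02, "tz": 0.0, "yaw": 0.0, "fingers": 1.0}
    - {"tx": 0.26, "ty": -0.03, "tz": 0.0, "yaw": 0.0, "fingers": 1.0}
    - {"tx": 0.32, "ty": -0.03, "tz": 0.0, "yaw": 0.0, "fingers": 1.0}
    - {"tx": 0.37, "ty": -0.04, "tz": 0.0, "yaw": 0.0, "fingers": 1.0}
    - {"tx": 0.42, "ty": -0.04, "tz": 0.0, "yaw": 0.0, "fingers": 1.0}
    - {"tx": 0.47, "ty": -0.05, "tz": 0.0, "yaw": 0.0, "fingers": 1.0}
    - {"tx": 0.52, "ty": -0.05, "tz": 0.0, "yaw": 0.0, "fingers": 1.0}

```text
t: 8.35
ee_pos: [0.497, 0.0106, 0.1207]
tool_rot: [-1.126, 1.263, 1.126]
ft_force: [-0.9, -0.2, 1.0]
finger_gap: 0.007
```

Run:
```python
from h import *
s=bot.read_state();print(s["t"],s["ee_pos"],s["ft_force"])
d=imaging.get_image("scene");a=cv2.resize(d["img"][90:290,130:370,::-1],None,fx=3,fy=3,interpolation=cv2.INTER_CUBIC)
cv2.imwrite("pics/s4.png",a)
```

```text
8.35 [0.49699743 0.01057754 0.12070382] [-0.85089261 -0.20912251  0.97517059]
```

View pics/s4.png

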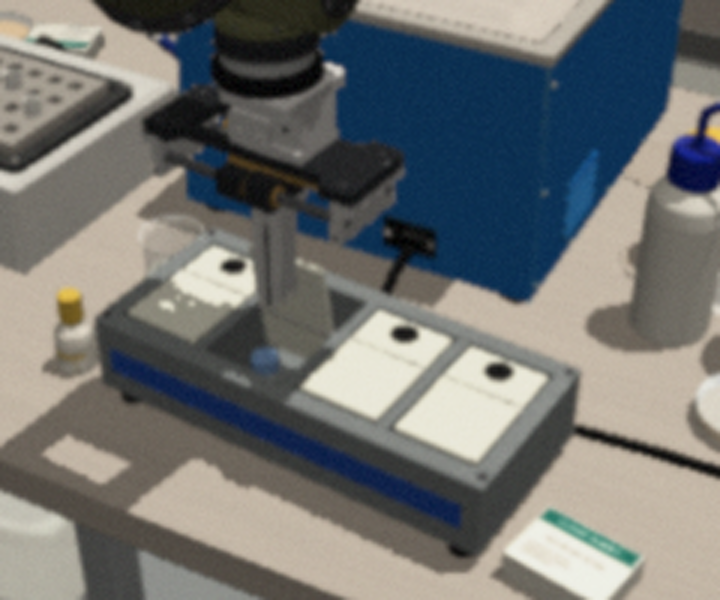

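The panel is up to about 1.3 rad at low force. I'll continue past upright.

Request:
apply_moves:
  increments:
    - {"tx": 0.04, "ty": 0.0, "tz": 0.0, "yaw": 0.0, "fingers": 1.0}
    - {"tx": 0.08, "ty": -0.01, "tz": 0.0, "yaw": 0.0, "fingers": 1.0}
    - {"tx": 0.12, "ty": -0.01, "tz": 0.0, "yaw": 0.0, "fingers": 1.0}
    - {"tx": 0.16, "ty": -0.02, "tz": 0.0, "yaw": 0.0, "fingers": 1.0}
    - {"tx": 0.2, "ty": -0.02, "tz": 0.0, "yaw": 0.0, "fingers": 1.0}
    - {"tx": 0.24, "ty": -0.02, "tz": 0.0, "yaw": 0.0, "fingers": 1.0}
    - {"tx": 0.27, "ty": -0.03, "tz": 0.0, "yaw": 0.0, "fingers": 1.0}
    - {"tx": 0.3, "ty": -0.03, "tz": 0.0, "yaw": 0.0, "fingers": 1.0}
    - {"tx": 0.3, "ty": -0.03, "tz": 0.0, "yaw": 0.0, "fingers": 1.0}

```text
t: 9.3
ee_pos: [0.5279, 0.0075, 0.1208]
tool_rot: [-1.126, 1.262, 1.125]
ft_force: [-0.2, 0.6, 0.6]
finger_gap: 0.008
```

Run:
```python
from h import *
s=bot.read_state();print(s["t"],s["ee_pos"],s["ft_force"])
d=imaging.get_image("scene");a=cv2.resize(d["img"][90:290,130:370,::-1],None,fx=3,fy=3,interpolation=cv2.INTER_CUBIC)
cv2.imwrite("pics/s5.png",a)
```

```text
9.3 [0.52791773 0.00754695 0.12077346] [-0.21893894  0.57234108  0.62551171]
```

View pics/s5.png

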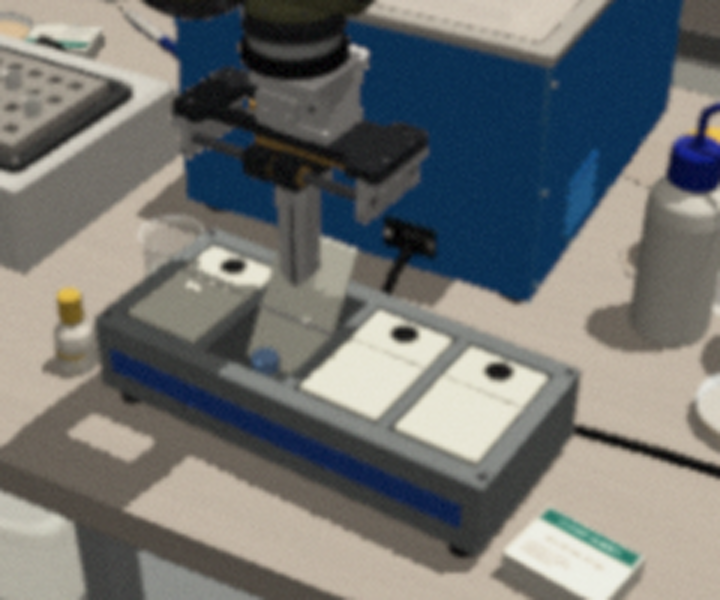

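The panel leans well back. Its top corner is near (352,250), and its tail has swung forward to about (285,370). I'll back off towards the robot and up, then check.

Request:
apply_moves:
  increments:
    - {"tx": -0.15, "ty": 0.015, "tz": 0.0, "yaw": 0.0, "fingers": 1.0}
    - {"tx": -0.4, "ty": 0.04, "tz": 0.1, "yaw": 0.0, "fingers": 1.0}
    - {"tx": -0.7, "ty": 0.07, "tz": 0.4, "yaw": 0.0, "fingers": 1.0}
    - {"tx": -1.0, "ty": 0.1, "tz": 0.8, "yaw": 0.0, "fingers": 1.0}
    - {"tx": -1.0, "ty": 0.1, "tz": 1.0, "yaw": 0.0, "fingers": 1.0}
    - {"tx": -1.0, "ty": 0.1, "tz": 1.0, "yaw": 0.0, "fingers": 1.0}
    - {"tx": -1.0, "ty": 0.1, "tz": 1.0, "yaw": 0.0, "fingers": 1.0}

```text
t: 10.05
ee_pos: [0.4279, 0.0175, 0.2204]
tool_rot: [-1.126, 1.262, 1.125]
ft_force: [-0.3, -0.1, -0.6]
finger_gap: 0.004
```

Run:
```python
from h import *
s=bot.read_state();print(s["t"],s["ee_pos"],s["ft_force"])
d=imaging.get_image("scene");a=cv2.resize(d["img"][90:290,130:370,::-1],None,fx=3,fy=3,interpolation=cv2.INTER_CUBIC)
cv2.imwrite("pics/s6.png",a)
ex=np.array([.9949,-.1009,0]);ey=np.array([.1009,.9949,0]);A=np.array([.5229,.0070,.077])
for th in np.arange(1.5,2.21,.1):
    E=A-ex*.066*np.cos(th)+[0,0,.066*np.sin(th)]
    p=proj(d,[E+ey*.033,E-ey*.033]); print(round(th,1),((p-[130,90])*3).round(0).tolist())
d=imaging.get_image("top");cv2.imwrite("pics/t6.png",cv2.resize(d["img"][130:300,150:390,::-1],None,fx=3,fy=3,interpolation=cv2.INTER_CUBIC))
```

```text
10.05 [0.42787202 0.01752173 0.22039692] [-0.292869   -0.05064138 -0.57878915]
1.5 [[257.0, 236.0], [331.0, 264.0]]
1.6 [[262.0, 232.0], [336.0, 260.0]]
1.7 [[268.0, 228.0], [341.0, 256.0]]
1.8 [[273.0, 225.0], [346.0, 253.0]]
1.9 [[278.0, 224.0], [351.0, 251.0]]
2.0 [[283.0, 222.0], [355.0, 250.0]]
2.1 [[287.0, 222.0], [360.0, 249.0]]
2.2 [[292.0, 223.0], [364.0, 250.0]]
```

View pics/s6.png

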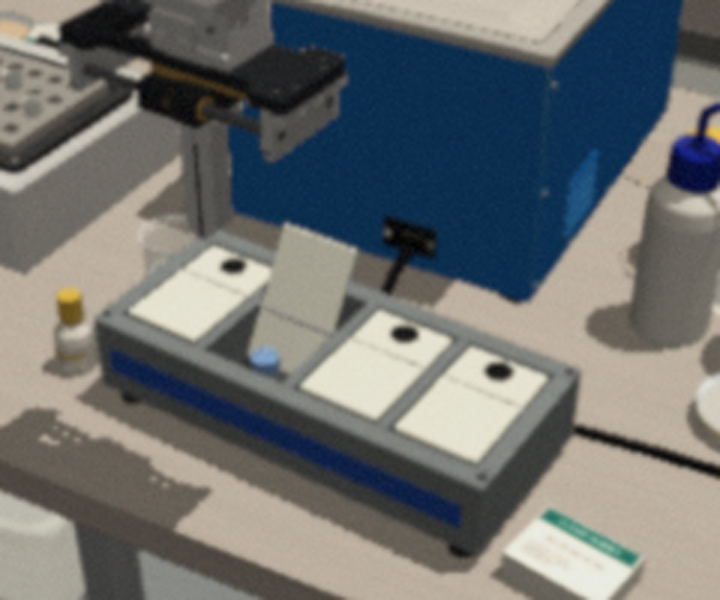

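View pics/t6.png

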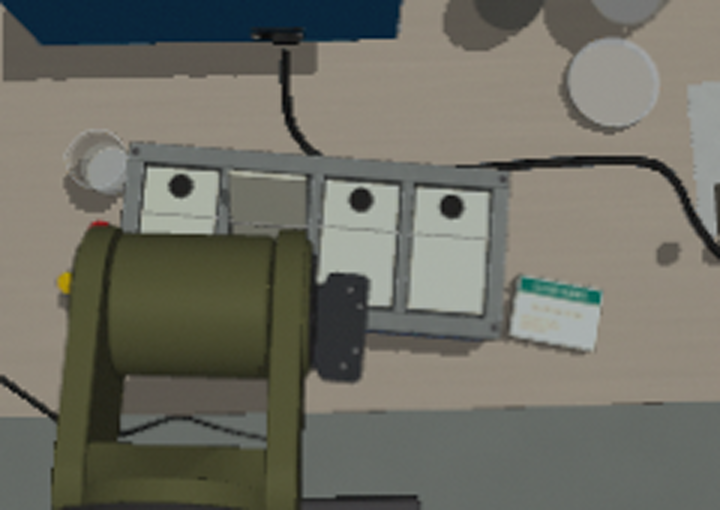

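The panel's top corners at about (287,224) and (356,249) match roughly 2.0 rad, and it stays there with the arm clear. All five bystanders look unmoved. I'll hand in.

Run:
```python
from bench import finish_job
print(finish_job())
```

```text
the job is handed in; nothing more can be done
None
```

The second panel from the left (panel_1) was the unlocked one. It now leans back past upright at about 2.0 rad and stayed there after the finger let go.

- **Finding it:** panel_0 stood firm at 12.6 N on its pad, so it was locked. panel_1 gave way at about 3.5 N, so I didn't press panels 2 and 3.
- **Opening it:** pressing the tail tipped panel_1 to about 0.9 rad. I then pushed its raised front edge over to the back with the closed fingers; force readings during the push stayed around 1 N.
- **Last checks:** I estimated the 2.0 rad from the scene image, against a limit of 1.62. The arm was clear of everything, with the force reading near zero.
- **Bystanders:** in the last pictures the beaker, dropper, slide box and petri dish looked unmoved. The arm mostly hid the red vial in the top view, so I checked it least well. I judged all of these by eye and didn't re-measure them.

I handed the job in at about 10 s of the 54 s allowed. No check failed or disagreed.

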